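Set out a stamping forme in the chase

ROBOT

A 6-joint arm with a two-finger parallel gripper is mounted at the origin on a cart in front of the work surface, level with it; the furniture and walls round the work are solid. World frame = base frame: x ahead of the robot, y to its left, z up, the work surface at z = 0. Lengths are in m, angles in rad, forces in N, time in s.
With the tool pointing down it reaches from about 0.375 to 0.9 m from the base axis. Payload 3.1 kg.
Tool frame: the origin (TCP) lies between the finger pads; the fingertips stand 11 mm ahead of it and the grasp point (between the pads) lies 8 mm behind it; z points along the fingers, y is the line along which they close (so a half turn about z gives the same grasp; the last joint's range is limited). The gripper opens to 87 mm and grips with 3 to 60 N. Pads are 19 mm wide; open, the fingers measure 117 mm over their backs; the gripper's body (75 mm by 190 mm) begins 51 mm behind the grasp point.
Start: joints at [1.02, 0.527, 1.433, -0, 1.181, -0.178], TCP at [0.227, 0.582, 0.234] pointing down, gripper open.
Joint ranges: [-3.08, 3.08], [-0.75, 2.2], [0.22, 2.44], [-1.43, 4.57], [0, 2.65], [-2.85, 2.85]. Speed limits (rad/s): [2.79, 2.79, 3.14, 3.14, 3.14, 3.14].

INTERFACE

Orientations are given as a unit quaternion [x, y, z, w].
In Python, from rig import get_obs, camera, hand_in gives the robot as it stands.
- The arm moves only by the shell command python3 -m pendant 'ROWS' [FORCE]. ROWS is JSON, a list that holds one entry, the list of rows, each a list of 7 numbers: the shift along the tool's x, y, z in m, then the turn, a rotation vector about the tool's x, y, z in degrees, then the opening, from 0 (shut) to 1 (fully open). In form: [[[x, y, z, ax, ay, az, fingers], ...]]. A call has exactly 5 rows; each row shifts and turns the commanded pose from where the row before left it, along the tool's axes as they then stand; what a row does not reach is not made up. A row lasts 1/8 s, in which the tool goes at most 62.5 mm and 10.7 degrees, less where a joint would pass 70% of its speed; a pose out of reach is approached as far as the arm can. A call with a gripper value outside its range is refused whole. The fingers move at their own pace and stop on an object; FORCE is the grip in N (left out, the last holds). Time passes only in rows, so rows that do not move let the fingers close, or fill a call up. It gives the time, the measured TCP pose, the force, the opening and the grip force at its end, in the units of the state.
- get_obs(): the state, without advancing time (a new reading comes with each control period).
- camera(name): name is "scene" or "side" or "wrist"; returns a dict with "img" (480x640x3 uint8, red, green, blue), "intrinsics" (3x3 intrinsics, pixels), "R" (3x3) and "t" (3): a world point X has camera coordinates R X + t; the wrist camera has in their place "T_tool_cam" (4x4, takes a point from camera to tool coordinates, whose origin is the TCP and whose axes are the flange's). Camera axes: x right, y down, z forward; pixel columns grow to the right and rows downward; lengths in m; the calibration is good to about 2 mm. A picture is of the moment at which its call begins: read the wrist's pose just before it. There is no depth.
- hand_in(): hands the job in; it is judged then, once.
The state is a dict: "time": time; "q": joint angles; "joint_velocities": joint speeds; "joint_torque": joint torques, N m; "position": TCP position; "tool_rot": TCP orientation; "ft_force": force on the tool from outside, world axes, zero at the start; "moment": the same for the moment, N m; "grip_width": finger opening in m; "grip_force": force on a finger pad.
Only numpy, scipy, OpenCV 4.12 (cv2) and the standard library are available. Lean on these libraries where they do the work, as an engineer would, in place of code of your own. Each camera call takes 0.05 s, during which the arm holds its last target. There are 200 camera calls.

TASK

Make up the forme for the strap stamp in the steel chase on the granite slab: the round brass die stands in the middle of the chase, the narrow line die close on its left and the lozenge die close on its right in one row across the chase (left and right as seen from the robot's side of the chase), and the bar of wooden furniture lies close behind the row, all square to the chase, flat on the slab and about 6 mm apart so that the lock-up screws can take up the play later. When they all stand, lay the beech planing block flat on top of the three dies, centred on the round die and lengthwise along the row, ready to be tapped. The six-sided die, the glue jar and the thread spool stay where they are.

Things in the scene. Friction and masses are not known exactly. Their poses are not given: they have to be found in the camera images.
- chase: Steel frame fixed on a granite slab 225 x 195 x 16 mm (fixed). Origin: middle of its opening, on the slab's top (16 mm over the bench); x to the far side, y left, z up. Opening 170 (x) by 160 mm (y); walls 12 mm wide, 15 mm high. Fixed lock-up bars 13 mm high stand inside along the near side (inner face x = -73 mm) and the right side (y = -69 mm). Turned up to 0.3 rad either way.
- die_round: Round brass die, a cylinder 38 mm in diameter and 30 mm high with a flower in a ring raised 2.5 mm on its face. Origin: centre of its underside, z up; it stands upright on the bench.
- die_rule: Narrow brass die, 44 mm (x) by 20 mm (y), 30 mm high, its face a thick and a fine straight line along x, raised 2.5 mm. Origin: centre of its underside, z up. In the forme its long side (x) runs along the chase's x, and it stands left of (+y of) the round die; set 6 mm off it, its centre is 35 mm from the round die's.
- die_lozenge: Broader brass die, 44 mm (x) by 32 mm (y), 30 mm high, its face an outlined lozenge, raised 2.5 mm. Origin: centre of its underside, z up. In the forme its long side (x) runs along the chase's x, and it stands right of (-y of) the round die; set 6 mm off it, its centre is 41 mm from the round die's.
- furniture: Wooden furniture bar, 30 mm (x) by 100 mm (y), 15 mm high, so lower than the dies. Origin: centre of its underside, z up. In the forme its length lies along the chase's y, behind (+x of) the row; 6 mm off the 44 mm dies its centre is 43 mm from the round die's. Fingers holding a die by its 44 mm length beside it must stay above it.
- planer: Flat beech planing block, 60 mm (x) by 98 mm (y), 20 mm thick. Origin: centre of its underside, z up. At the end it lies on the faces of the three dies, its underside 30 mm above the slab (46 mm above the bench), its length (y) along the row.
- die_hex: Six-sided brass die, 30 mm across flats, 30 mm high; not wanted, stays where it is. Origin: centre of its underside.
- glue_jar: White glue jar with a brush in it, 42 mm across, 92 mm high; stays where it is. Origin: centre of its underside.
- spool: Spool of pale thread with black flanges, 42 mm across, 56 mm high; stays where it is. Origin: centre of its underside.
There are look-alikes about, which are no part of the job. What is shaped like the die_round but purple is not meant.

How it is judged:
By the outcome, as a careful person would: the job done as asked, in the order asked, and still so for the second after the job is handed in, with the robot touching nothing.
It also fails if it takes over 115 s, if anything falls off the work surface, if the arm or the gripper's body presses on something with over 40 N, if the wrist force passes 120 N, or if a joint passes its speed limit or range.

## Working session

There is one attempt and no reset: what is moved stays moved. The work goes in short steps, Python scripts to look and compute and a shell command to move; the robot and the scene stay as the last step left them, time stands still between calls to the robot, and variables do not carry over. Pictures are saved under pics/ and viewed, at most 18 in all, crops included, and the job is handed in when it is done.

```bash
ls; mkdir -p pics; python3 - <<'E'
from rig import get_obs,camera
import cv2,json,numpy as np
o=get_obs();print(o)
d={}
for n in("scene","side","wrist"):
    c=camera(n);cv2.imwrite(f"pics/{n}0.png",c["img"][:,:,::-1])
    d[n]={k:np.array(v).tolist() for k,v in c.items() if k!="img"}
json.dump(d,open("cal.json","w"))
print(d)
E
```

```text
pics
{'time': 0.0, 'q': array([ 1.02049154e+00,  5.28484344e-01,  1.43388789e+00, -1.58380572e-05,
        1.18136630e+00, -1.78503995e-01]), 'joint_velocities': array([ 4.41996636e-04, -1.27065466e-03,  3.35954951e-04, -6.06063053e-07,
       -1.70381743e-03,  1.27516231e-04]), 'joint_torque': array([ 4.73064738e-04, -4.40032589e+01, -1.76597768e+01,  6.34713890e-02,
        5.81261551e-02, -1.40901511e-04]), 'position': array([0.22666807, 0.5817026 , 0.23256501]), 'tool_rot': array([ 1.84828423e-01,  9.82770219e-01, -1.00509373e-03, -3.75545080e-04]), 'ft_force': array([0.44659988, 0.07050096, 0.38449957]), 'moment': array([-0.00533527,  0.01288557, -0.04044885]), 'grip_force': 0.0, 'grip_width': 0.08703901875824835}
{'scene': {'intrinsics': [[557.6212174988484, 0.0, 322.52952013131284], [0.0, 557.6212174988484, 236.00625258451024], [0.0, 0.0, 1.0]], 'R': [[0.7049353977688149, -0.7092082087063464, 0.009476374626314977], [-0.28006739863893304, -0.29060537057532054, -0.914937577549639], [0.6516351258120942, 0.6423178615734706, -0.40348411060603134]], 't': [-0.3680548726488207, 0.1881
[... 183 characters left out ...]
2889629978, -0.056740177038563155, -0.01791187939995834], [-0.0250800522881166, 0.6742349911131899, -0.7380908939526504], [0.053956223841476116, -0.7363339792975939, -0.6744634881448656]], 't': [0.5059936374983014, 0.0489776278921046, 1.4800793057915755]}, 'wrist': {'intrinsics': [[353.1416794652059, 0.0, 324.00944282646066], [0.0, 353.1416794652059, 233.76877327454628], [0.0, 0.0, 1.0]], 'T_tool_cam': [[0.000563517967366792, -0.9704593740946469, -0.24126393364803603, 0.06540788202128402], [0.999999841034264, 0.0005421748126150992, 0.0001548480451325887, -0.00048132050323557163], [-1.9466508942724007e-05, -0.2412639825549932, 0.9704595253501079, -0.15228453228044622], [0.0, 0.0, 0.0, 1.0]]}}
```

View pics/scene0.png

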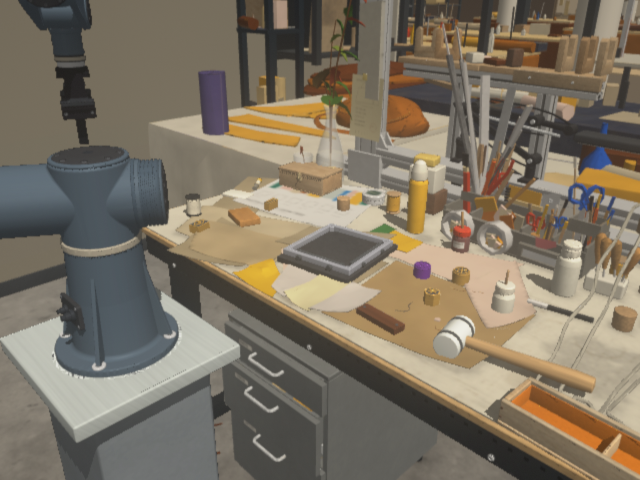

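View pics/side0.png

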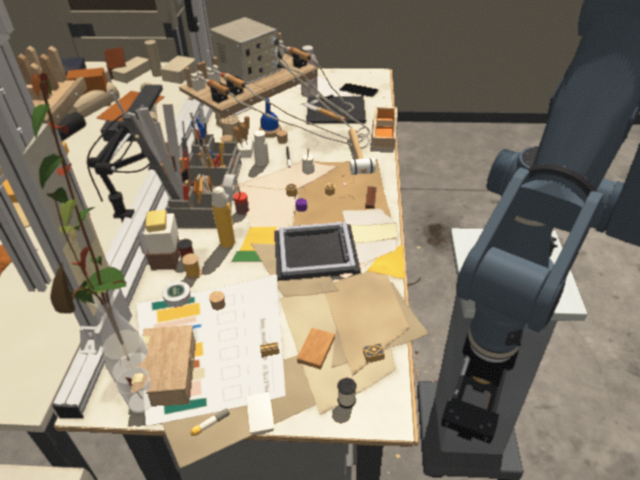

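The scene view shows the chase at about (338,250), a purple die (422,269), two brass dies (432,296) and (460,275), furniture (380,318), the jar (505,297). The side view shows the chase at (316,250), a die (269,349), the planer (316,347), a die (373,352), and the spool (346,390).

```bash
python3 - <<'E'
import cv2,numpy as np
s=cv2.imread("pics/side0.png");c=cv2.imread("pics/scene0.png")
def crop(im,x0,y0,w,h,k): 
    return cv2.resize(im[y0:y0+h,x0:x0+w],None,fx=k,fy=k,interpolation=cv2.INTER_CUBIC)
a=crop(s,250,140,160,120,5);cv2.imwrite("pics/c1.png",a)
b=crop(s,250,300,160,120,5);cv2.imwrite("pics/c2.png",b)
E
```

```text
(no output)
```

View pics/c1.png

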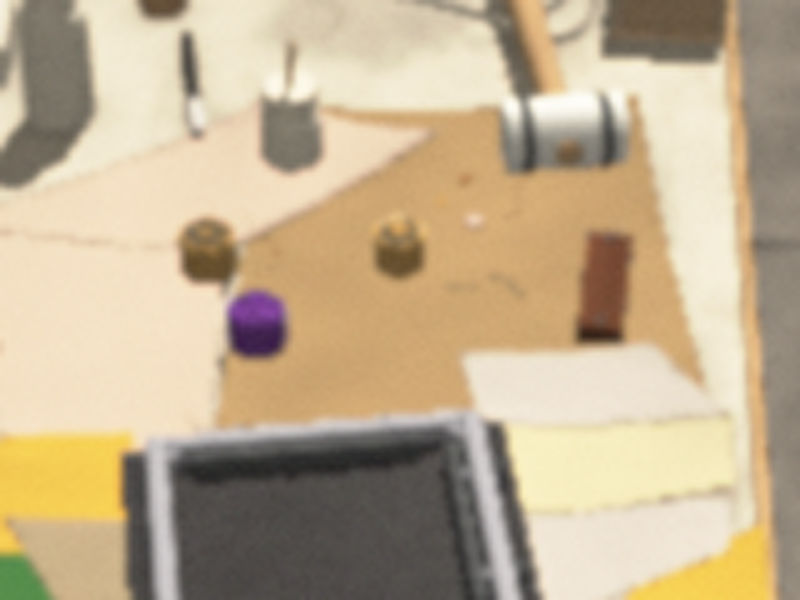

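View pics/c2.png

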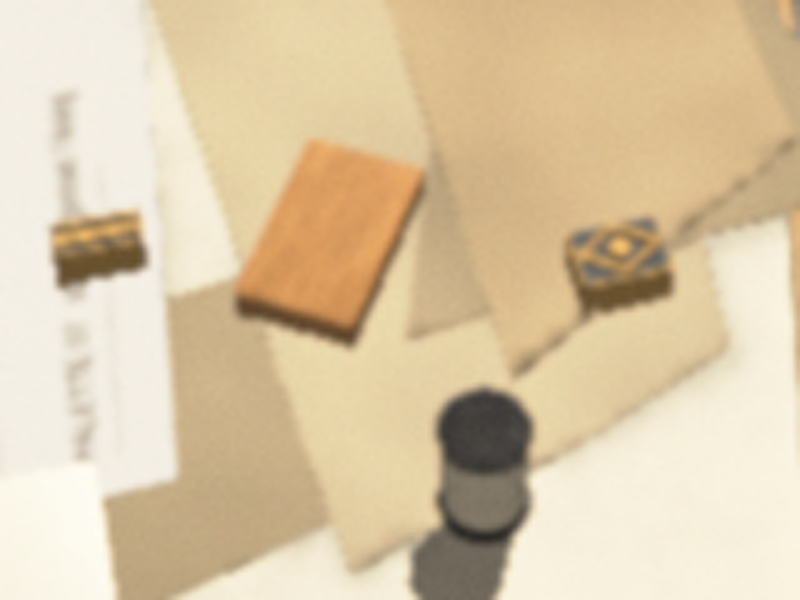

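The crops show: purple die (301,204), round-looking brass die (291,188), smaller brass (330,187) probably hex, furniture (371,196); rule die (270,347), planer (316,346), lozenge (374,351), spool (346,386). Localising coarsely.

```bash
cat > h.py <<'E'
import json,numpy as np,cv2
from scipy.spatial.transform import Rotation as Ro
from rig import get_obs,camera
cal=json.load(open("cal.json"))
def ray(name,uv,z,pose=None):
    """pixels -> world points at height z; pose=(position,quat) for the wrist"""
    c=cal[name];K=np.array(c["intrinsics"])
    uv=np.atleast_2d(np.array(uv,float));d=np.c_[uv,np.ones(len(uv))]@np.linalg.inv(K).T
    if name=="wrist":
        T=np.array(c["T_tool_cam"]);Rw=Ro.from_quat(pose[1]).as_matrix()
        R=Rw@T[:3,:3];o=Rw@T[:3,3]+np.array(pose[0])
    else:
        R=np.array(c["R"]).T;o=-R@np.array(c["t"])
    d=d@R.T
    return o+d*((z-o[2])/d[:,2])[:,None]
def snap(fn,k=1):
    o=get_obs();p=(o["position"].tolist(),o["tool_rot"].tolist())
    im=camera("wrist")["img"][:,:,::-1]
    cv2.imwrite(f"pics/{fn}.png",im)
    json.dump(p,open(f"pics/{fn}.json","w"));return im
def wp(fn,uv,z): return ray("wrist",uv,z,json.load(open(f"pics/{fn}.json")))
def rect(P):
    """centre, side vectors lengths and angle(mod 90) of 4 corners in order"""
    P=P[:,:2];c=P.mean(0);e1=(P[1]-P[0]+P[2]-P[3])/2;e2=(P[3]-P[0]+P[2]-P[1])/2
    f=lambda e:(round(float(np.hypot(*e)),4),round(float(np.degrees(np.arctan2(e[1],e[0]))),1))
    return c.round(4),f(e1),f(e2)
def go(x,y,z,yaw):
    """shift (tool axes) and turn about tool z to reach TCP x,y,z with the finger line (tool y) along yaw deg, mod 180. Shift first."""
    o=get_obs();R=Ro.from_quat(o["tool_rot"]);M=R.as_matrix()
    d=M.T@(np.array([x,y,z])-o["position"])
    cur=np.degrees(np.arctan2(M[1,1],M[0,1]));dy=(yaw-cur+90)%180-90
    print("t",round(o["time"],2),"shift mm",(d*1e3).round(1),"turn az",round(-dy,1),"tilt",np.degrees(np.arccos(-M[2,2])).round(2),"q6",np.degrees(o["q"][5]).round(0),"toolx yaw",np.degrees(np.arctan2(M[1,0],M[0,0])).round(1))
E
python3 - <<'E'
from h import *
c1=lambda p:np.array(p)/5+[250,140]
c2=lambda p:np.array(p)/5+[250,300]
print("rule",rect(ray("side",c2([(52,232),(138,212),(145,240),(58,258)]),.03)))
print("planer",rect(ray("side",c2([(310,140),(425,175),(353,330),(237,297)]),.02)))
print("loz",rect(ray("side",c2([(567,238),(655,218),(672,268),(580,288)]),.03)))
print("furn",rect(ray("side",c1([(585,235),(632,235),(624,322),(580,322)]),.015)))
print("round",ray("side",c1([(208,232)]),.03)," hex",ray("side",c1([(400,228)]),.03),"purple",ray("side",c1([(258,303)]),.03))
print("jar",ray("side",c1([(290,155)]),.0),"spool",ray("side",c2([(485,425)]),.056))
print("chase ctr",ray("side",[(316,250)],.03))
E
```

```text
rule (array([0.6161, 0.3178]), (0.0402, -162.0), (0.0159, 108.3))
planer (array([0.5102, 0.3044]), (0.0573, 162.6), (0.0945, 73.2))
loz (array([0.3787, 0.3173]), (0.0428, -162.4), (0.0284, 103.3))
furn (array([ 0.3815, -0.2846]), (0.0281, -178.1), (0.0893, 87.2))
round [[ 0.62935092 -0.30365718  0.03      ]]  hex [[ 0.50975727 -0.31172167  0.03      ]] purple [[ 0.59166258 -0.23228829  0.03      ]]
jar [[ 0.5895537  -0.43290874  0.        ]] spool [[0.43634498 0.42828659 0.056     ]]
chase ctr [[ 0.5328372  -0.01376036  0.03      ]]
```

```bash
python3 -c "
from h import *
go(.5,.27,.2,90)"
```

```text
t 0.15 shift mm [-367.9 -191.2   33. ] turn az -21.3 tilt 0.1 q6 -10.0 toolx yaw 158.7
```

```bash
python3 -m pendant '[[[-0.052,-0.027,0.005,0,0,0,1],[-0.052,-0.027,0.005,0,0,0,1],[-0.052,-0.027,0.005,0,0,0,1],[-0.052,-0.027,0.005,0,0,0,1],[-0.052,-0.027,0.005,0,0,0,1]]]'
python3 -m pendant '[[[-0.052,-0.027,0.005,0,0,0,1],[-0.052,-0.027,0.005,0,0,0,1],[0,0,0,0,0,-10.6,1],[0,0,0,0,0,-10.6,1],[0,0,0,0,0,0,1]]]'
python3 -c "
from h import *
go(.53,-.01,.2,90)
snap('w1')"
```

```text
time: 0.78
position: [0.4212, 0.3606, 0.2083]
tool_rot: [0.185, 0.983, 0.0, -0.0]
ft_force: [0.6, 0.6, -0.6]
grip_width: 0.0868
grip_force: 0.0
time: 1.4
position: [0.4974, 0.2736, 0.1982]
tool_rot: [0.002, 1.0, -0.0, -0.0]
ft_force: [-0.7, -0.3, 0.2]
grip_width: 0.0873
grip_force: 0.0
t 1.4 shift mm [ -33.9 -283.5   -1.7] turn az -0.3 tilt 0.04 q6 -72.0 toolx yaw 179.7
```

View pics/w1.png

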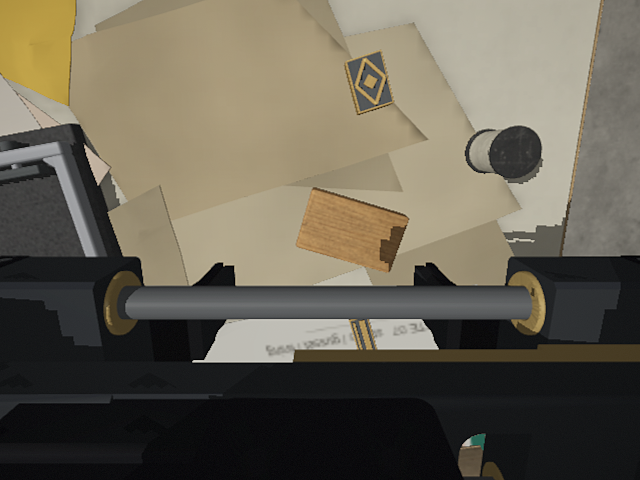

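w1: lozenge corners (346,66),(381,52),(394,103),(358,114); planer top corners (314,188),(408,215),(389,271),(296,242); rule near (361,335), mostly hidden. Next view of chase, then right side.

```bash
python3 -m pendant '[[[-0.04,-0.05,0,0,0,0,1],[-0.04,-0.05,0,0,0,0,1],[-0.04,-0.05,0,0,0,0,1],[-0.04,-0.05,0,0,0,0,1],[0,-0.05,0,0,0,0,1]]]'
python3 -m pendant '[[[0,-0.03,0,0,0,0,1],[0,0,0,0,0,0,1],[0,0,0,0,0,0,1],[0,0,0,0,0,0,1],[0,0,0,0,0,0,1]]]' | head -2
python3 -c "
from h import *
print('loz',rect(wp('w1',[(346,66),(381,52),(394,103),(358,114)],.03)))
print('pl',rect(wp('w1',[(314,188),(408,215),(389,271),(296,242)],.02)))
print('spool',wp('w1',[(515,152)],.056))
snap('w2')"
python3 -m pendant '[[[0,-0.06,0,0,0,0,1],[0,-0.06,0,0,0,0,1],[0,-0.06,0,0,0,0,1],[0,-0.06,0,0,0,0,1],[0,-0.06,0,0,0,0,1]]]' | head -2
python3 -m pendant '[[[0,0,0,0,0,0,1],[0,0,0,0,0,0,1],[0,0,0,0,0,0,1],[0,0,0,0,0,0,1],[0,0,0,0,0,0,1]]]' | head -2
python3 -c "
from h import *
snap('w3')"
```

```text
time: 2.08
position: [0.6563, 0.0266, 0.1985]
tool_rot: [0.002, 1.0, -0.0, 0.002]
ft_force: [0.3, 0.7, 0.1]
grip_width: 0.0868
grip_force: 0.0
time: 2.7
position: [0.6531, -0.0002, 0.1987]
loz (array([0.3813, 0.3124]), (0.0313, 108.1), (0.0408, 16.6))
pl (array([0.5101, 0.3001]), (0.0946, 72.7), (0.0568, -17.3))
spool [[0.43726935 0.42861936 0.056     ]]
time: 3.38
position: [0.6528, -0.3029, 0.1987]
time: 4.0
position: [0.6529, -0.3004, 0.1988]
```

View pics/w2.png

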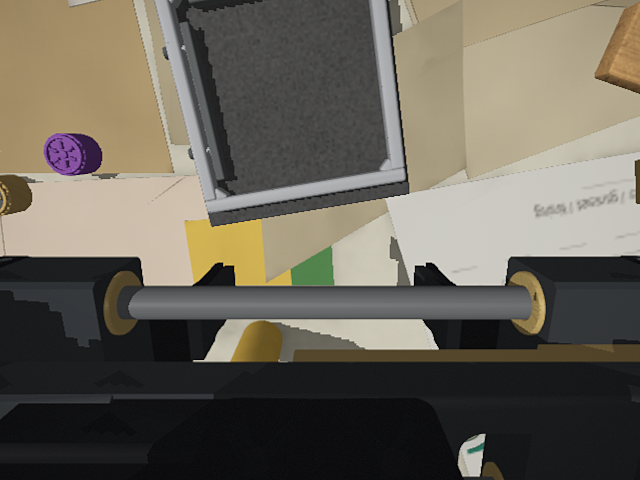

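View pics/w3.png

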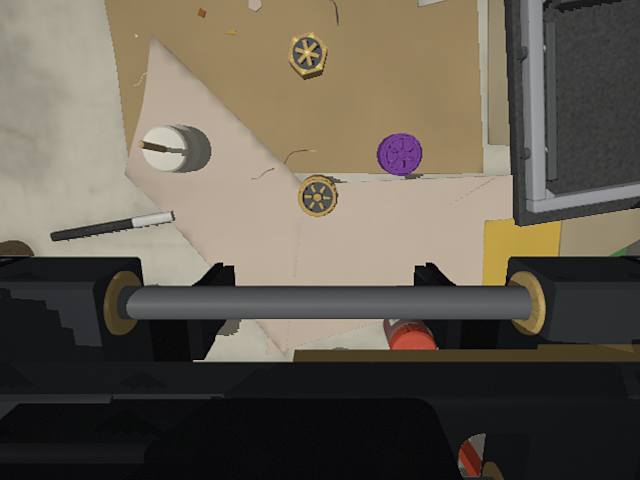

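w2: chase far wall from (212,213) to (408,182), walls running up, yaw about +9°. w3: round brass die, spoked flower in a ring, at (318,194); hex (308,52); purple (400,153); jar (160,148). Enlarge the chase and move towards the furniture.

```bash
python3 -c "
from h import *
print('round',wp('w3',[(318,194)],.03),wp('w3',[(298,196),(338,196)],.03)[:,1])
print('hex',wp('w3',[(308,54)],.03))
im=cv2.imread('pics/w2.png')[0:240,140:440]
cv2.imwrite('pics/c3.png',cv2.resize(im,None,fx=2.5,fy=2.5,interpolation=cv2.INTER_CUBIC))
go(.39,-.34,.15,0)"
```

```text
round [[ 0.63001782 -0.30632364  0.03      ]] [-0.32458084 -0.28808036]
hex [[ 0.51332982 -0.314197    0.03      ]]
t 4.05 shift mm [262.9 -39.5  48.7] turn az 90.0 tilt 0.01 q6 -124.0 toolx yaw 180.0
```

View pics/c3.png

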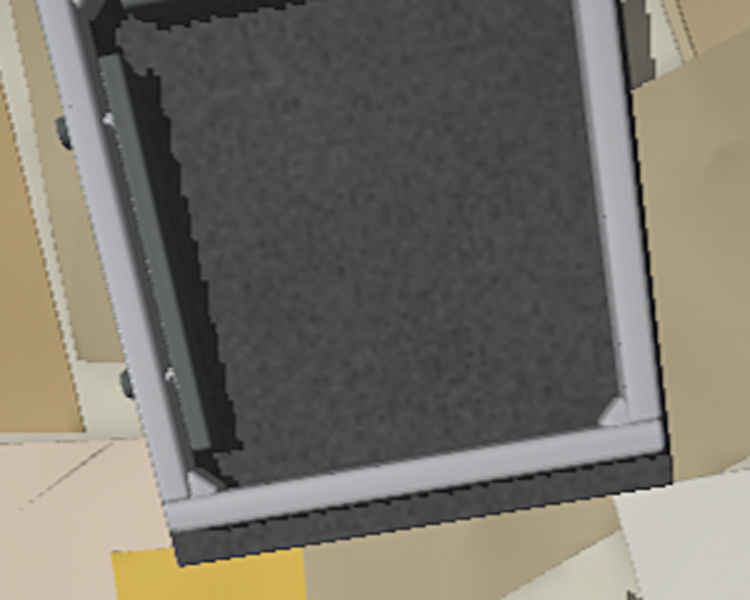

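```bash
python3 -c "
from h import *
f=lambda L:wp('w2',np.array(L)/2.5+[140,0],.031)[:,:2]
A,B,C,D=f([(170,530),(665,450),(36,0),(618,0)])
a=lambda v:np.degrees(np.arctan2(v[1],v[0]))
print(A,B,C,D,np.hypot(*(B-A)),a(B-A)-90,a(A-C),a(B-D))
for y in (a(B-A)-90,(a(A-C)+a(B-D))/2):
  t=np.radians(y);ux=np.array([np.cos(t),np.sin(t)]);print(y,(A+B)/2-.097*ux)
"
python3 -m pendant '[[[0.055,-0.008,0.01,0,0,10,1],[0.055,-0.008,0.01,0,0,0,1],[0.055,-0.008,0.01,0,0,0,1],[0.045,-0.01,0.01,0,0,0,1],[0,0,0,0,0,10,1]]]' >/dev/null
python3 -m pendant '[[[0,0,0,0,0,10,1],[0,0,0,0,0,10,1],[0,0,0,0,0,10,1],[0,0,0,0,0,10,1],[0,0,0,0,0,10,1]]]' >/dev/null
python3 -m pendant '[[[0,0,0,0,0,10,1],[0,0,0,0,0,10,1],[0,0,0,0,0,0,1],[0,0,0,0,0,0,1],[0,0,0,0,0,0,1]]]' 
python3 -c "
from h import *
snap('w4');go(.39,-.34,.15,0)"
```

```text
[ 0.64666533 -0.10724542] [0.61741075 0.0731588 ] [ 0.47421615 -0.13657476] [0.47415965 0.0500237 ] 0.18276081174373446 9.210976223680447 9.652234810507181 9.17407678624757
9.210976223680447 [ 0.5362888  -0.03257013]
9.413155798377375 [ 0.53634418 -0.0329079 ]
time: 5.92
position: [0.4405, -0.3078, 0.1586]
tool_rot: [0.707, 0.707, -0.0, 0.0]
ft_force: [0.6, 0.1, 0.1]
grip_width: 0.0873
grip_force: 0.0
t 5.97 shift mm [-32.2 -50.5   8.6] turn az -0.0 tilt 0.01 q6 -47.0 toolx yaw 90.0
```

View pics/w4.png

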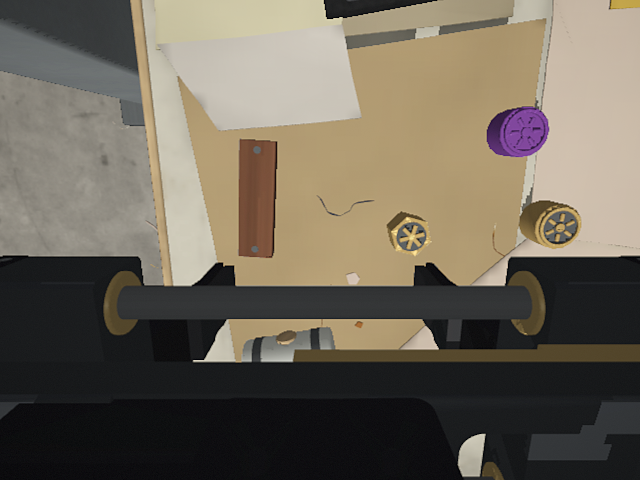

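w4: furniture top corners (240,140),(274,142),(270,256),(239,254); round (560,227).

```bash
cat >> h.py <<'E'
CH=np.array([.5363,-.0327]);CY=9.3
def ch(x,y):
    t=np.radians(CY);return CH+np.array([[np.cos(t),-np.sin(t)],[np.sin(t),np.cos(t)]])@[x,y]
E
python3 -c "
from h import *
r=rect(wp('w4',[(240,140),(274,142),(270,256),(239,254)],.015));print(r)
print('round',wp('w4',[(560,227)],.03))
x,y=r[0]
go(x,y,.08,0);go(x,y,.012,0)"
```

```text
(array([ 0.3825, -0.2869]), (0.0273, -3.6), (0.0969, -93.9))
round [[ 0.63260612 -0.30654663  0.03      ]]
t 5.97 shift mm [ 20.9 -58.   78.6] turn az -0.0 tilt 0.01 q6 -47.0 toolx yaw 90.0
t 5.97 shift mm [ 20.9 -58.  146.6] turn az -0.0 tilt 0.01 q6 -47.0 toolx yaw 90.0
```

```bash
python3 -m pendant '[[[0.0105,-0.029,0.04,0,0,0,1],[0.0105,-0.029,0.04,0,0,0,1],[0,0,0.02,0,0,3.8,1],[0,0,0.03,0,0,0,1],[0,0,0.0155,0,0,0,1]]]' 20 |head -2
python3 -m pendant '[[[0,0,0,0,0,0,0],[0,0,0,0,0,0,0],[0,0,0,0,0,0,0],[0,0,0,0,0,0,0],[0,0,0,0,0,0,0]]]' 20
python3 -m pendant '[[[0,0,-0.02,0,0,0,0],[0,0,-0.03,0,0,0,0],[0,0,-0.03,0,0,0,0],[0,0,0,0,0,0,0],[0,0,0,0,0,0,0]]]'
python3 -c "
from h import *
x,y=ch(.043,0);print(x,y);go(x,y,.095,CY)"
```

```text
time: 6.6
position: [0.3823, -0.2866, 0.0119]
time: 7.22
position: [0.3826, -0.2868, 0.0133]
tool_rot: [0.731, 0.683, -0.0, 0.0]
ft_force: [0.3, 0.8, 0.7]
grip_width: 0.0451
grip_force: 0.0
time: 7.85
position: [0.3822, -0.2864, 0.0927]
tool_rot: [0.731, 0.683, 0.0, -0.0]
ft_force: [-0.7, 0.2, -0.5]
grip_width: 0.0016
grip_force: 0.0
0.5787347958054927 -0.02575103569255547
t 7.85 shift mm [273.5 178.3  -2.2] turn az -13.2 tilt 0.03 q6 -46.0 toolx yaw 86.1
```

Fingers move at about 70 mm/s, so I lifted before they closed. Retry with a longer close.

```bash
python3 -m pendant '[[[0,0,0,0,0,0,0.6],[0,0,0,0,0,0,0.6],[0,0,0,0,0,0,0.6],[0,0,0,0,0,0,0.6],[0,0,0.01,0,0,0,0.6]]]' 20 |tail -2
python3 -m pendant '[[[0,0,0.02,0,0,0,0.6],[0,0,0.03,0,0,0,0.6],[0,0,0.02,0,0,0,0.2],[0,0,0,0,0,0,0],[0,0,0,0,0,0,0]]]' |tail -2
python3 -m pendant '[[[0,0,0,0,0,0,0],[0,0,0,0,0,0,0],[0,0,0,0,0,0,0],[0,0,-0.02,0,0,0,0],[0,0,-0.02,0,0,0,0]]]'
```

```text
grip_width: 0.0436
grip_force: 0.0
grip_width: 0.0296
grip_force: 0.4
time: 9.72
position: [0.3823, -0.2865, 0.0533]
tool_rot: [0.731, 0.683, 0.0, -0.0]
ft_force: [0.3, -0.2, -1.1]
grip_width: 0.03
grip_force: 20.0
```

```bash
python3 -m pendant '[[[0,0,-0.04,0,0,0,0],[0.05,0.035,0,0,0,0,0],[0.05,0.035,0,0,0,0,0],[0.05,0.035,0,0,0,0,0],[0.05,0.035,0,0,0,0,0]]]' |head -2
python3 -m pendant '[[[0.05,0.035,0,0,0,0,0],[0,0,0,0,0,-6.6,0],[0,0,0,0,0,-6.6,0],[0,0,0,0,0,0,0],[0,0,0,0,0,0,0]]]' |head -2
python3 -c "
from h import *
x,y=ch(.043,0);go(x,y,.04,CY)"
```

```text
time: 10.35
position: [0.5368, -0.0951, 0.0932]
time: 10.98
position: [0.5739, -0.0494, 0.093]
t 10.97 shift mm [22.5  8.6 53. ] turn az -0.1 tilt 0.02 q6 -25.0 toolx yaw 99.2
```

```bash
python3 -m pendant '[[[0.0225,0.0085,0.02,0,0,0,0],[0,0,0.02,0,0,0,0],[0,0,0.013,0,0,0,0],[0,0,0,0,0,0,0],[0,0,0,0,0,0,0]]]'
python3 -c "
from h import *
x,y=ch(.043,0);go(x,y,.0285,CY)"
```

```text
time: 11.6
position: [0.5793, -0.0261, 0.0405]
tool_rot: [0.648, 0.762, 0.0, 0.0]
ft_force: [-0.2, 0.7, -1.1]
grip_width: 0.0301
grip_force: 20.0
t 11.6 shift mm [ 0.5 -0.5 12. ] turn az -0.1 tilt 0.05 q6 -23.0 toolx yaw 99.2
```

```bash
python3 -m pendant '[[[0,0,0.004,0,0,0,0],[0,0,0.004,0,0,0,0],[0,0,0.003,0,0,0,0],[0,0,0.0015,0,0,0,0],[0,0,0,0,0,0,0]]]'

```

```text
time: 12.22
position: [0.5788, -0.0256, 0.0286]
tool_rot: [0.647, 0.762, -0.0, 0.0]
ft_force: [-2.3, -0.6, 6.4]
grip_width: 0.0297
grip_force: 20.0
```

```bash
python3 -m pendant '[[[0,0,0,0,0,0,0.45],[0,0,0,0,0,0,0.45],[0,0,-0.02,0,0,0,0.45],[0,0,-0.06,0,0,0,1],[0,-0.03,-0.04,0,0,0,1]]]' |head -2
python3 -m pendant '[[[-0.05,-0.03,0,0,0,0,1],[-0.03,-0.01,0,0,0,0,1],[0,0,0,0,0,0,1],[0,0,0,0,0,0,1],[0,0,0,0,0,0,1]]]' |head -2
python3 -c "
from h import *
snap('w5');go(.631,-.3064,.08,CY)"
```

```text
time: 12.85
position: [0.5521, -0.0311, 0.1497]
time: 13.48
position: [0.5227, -0.1147, 0.1472]
t 13.53 shift mm [-206.8   75.6   67.1] turn az 0.1 tilt 0.04 q6 -34.0 toolx yaw 99.4
```

View pics/w5.png

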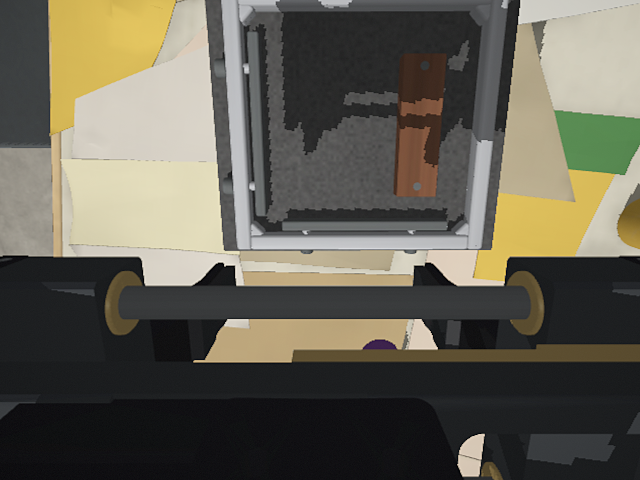

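w5: chase opening approx (245,10)–(480,235), furniture bar square in it at (400..445, 55..195). Enlarge for a precise check.

```bash
python3 -c "
from h import *
im=cv2.imread('pics/w5.png')[0:265,180:540]
cv2.imwrite('pics/c5.png',cv2.resize(im,None,fx=2.2,fy=2.2,interpolation=cv2.INTER_CUBIC))"
python3 -m pendant '[[[-0.05,0.019,0,0,0,0,1],[-0.05,0.019,0,0,0,0,1],[-0.05,0.019,0,0,0,0,1],[-0.056,0.018,0,0,0,0,1],[0,0,0.04,0,0,0,1]]]' |head -2
python3 -c "
from h import *
go(.631,-.3064,.08,CY)"
```

```text
time: 14.15
position: [0.6355, -0.3131, 0.1108]
t 14.15 shift mm [ 7.7 -3.7 30.7] turn az -0.1 tilt 0.85 q6 -44.0 toolx yaw 99.2
```

View pics/c5.png

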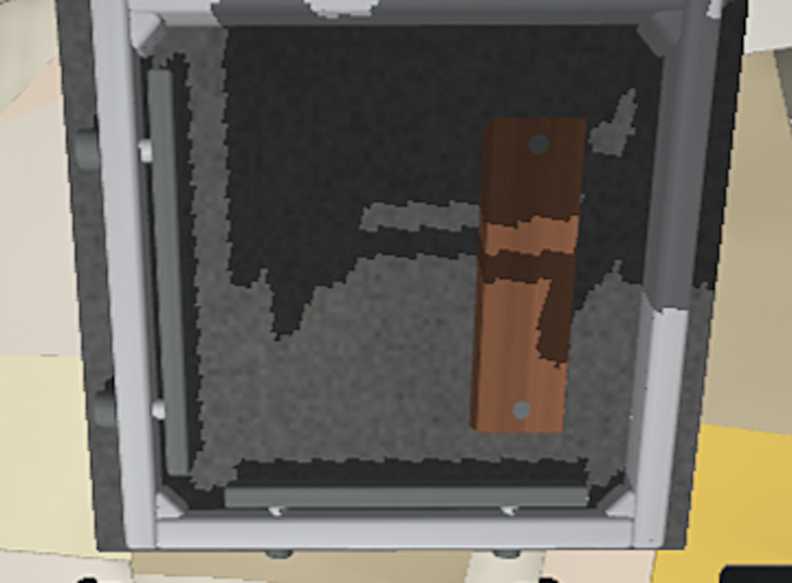

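```bash
python3 -c "
from h import *
f=lambda L:np.array(L)/2.2+[180,0]
print(rect(wp('w5',f([(131,25),(670,25),(634,517),(157,517)]),.031)))
r=wp('w5',f([(489,119),(587,118),(563,432),(478,432)]),.031);r=rect(r);print(r)
t=np.radians(-CY);M=np.array([[np.cos(t),-np.sin(t)],[np.sin(t),np.cos(t)]])
print(M@(r[0]-CH))
"

```

```text
(array([ 0.5363, -0.0355]), (0.168, 9.4), (0.1563, -79.8))
(array([ 0.5788, -0.0264]), (0.0302, 9.7), (0.0995, -80.2))
[ 0.04295947 -0.00065097]
```

```bash
sed -i 's/-.0327\]/-.0335]/' h.py; python3 -m pendant '[[[0,0,0.02,0,0,0,0.7],[0,0,0,0,0,0,0.7],[0,0,0,0,0,0,0.7],[0,0,0,0,0,0,0.7],[0,0,0,0,0,0,0.7]]]' |head -2
python3 -c "
from h import *
go(.6312,-.3064,.0285,CY)"
```

```text
time: 14.78
position: [0.6306, -0.3072, 0.0889]
t 14.78 shift mm [ 0.8  0.6 60.4] turn az 0.0 tilt 0.12 q6 -44.0 toolx yaw 99.3
```

```bash
python3 -m pendant '[[[0.001,0.0005,0.03,0,0,0,0.6],[0,0,0.025,0,0,0,0.6],[0,0,0.0055,0,0,0,0.4],[0,0,0,0,0,0,0.2],[0,0,0,0,0,0,0.2]]]' 40|head -2
python3 -m pendant '[[[0,0,0,0,0,0,0.2],[0,0,0,0,0,0,0.2],[0,0,0,0,0,0,0.2],[0,0,0,0,0,0,0.2],[0,0,0,0,0,0,0.2]]]'
```

```text
time: 15.4
position: [0.6309, -0.3064, 0.0281]
time: 16.02
position: [0.6308, -0.3063, 0.0278]
tool_rot: [0.647, 0.762, 0.0, 0.001]
ft_force: [0.5, 0.5, 3.9]
grip_width: 0.0355
grip_force: 40.0
```

```bash
python3 -m pendant '[[[0,0,-0.02,0,0,0,0.2],[0,0,-0.05,0,0,0,0.2],[0,0,-0.02,0,0,0,0.2],[0.05,-0.015,0,0,0,0,0.2],[0.05,-0.015,0,0,0,0,0.2]]]' 
python3 -m pendant '[[[0.05,-0.015,0,0,0,0,0.2],[0.05,-0.015,0,0,0,0,0.2],[0.05,-0.015,0,0,0,0,0.2],[0,0,0,0,0,0,0.2],[0,0,0,0,0,0,0.2]]]' 
python3 -c "
from h import *
x,y=ch(0,0);go(x,y,.06,CY)
c=camera('side');cv2.imwrite('pics/s1.png',cv2.resize(c['img'][140:280,230:420,::-1],None,fx=4,fy=4,interpolation=cv2.INTER_CUBIC))"
```

```text
time: 16.65
position: [0.5836, -0.2114, 0.1172]
tool_rot: [0.648, 0.762, 0.0, -0.0]
ft_force: [0.2, 0.0, -2.6]
grip_width: 0.0357
grip_force: 40.0
time: 17.27
position: [0.5166, -0.0715, 0.1173]
tool_rot: [0.647, 0.762, 0.0, 0.001]
ft_force: [-0.2, -0.7, -1.8]
grip_width: 0.0354
grip_force: 40.0
t 17.27 shift mm [34.4 25.5 57.3] turn az 0.0 tilt 0.09 q6 -29.0 toolx yaw 99.3
```

```bash
python3 -m pendant '[[[0.034,0.0255,0.02,0,0,0,0.2],[0,0,0.02,0,0,0,0.2],[0,0,0.02,0,0,0,0.2],[0,0,0,0,0,0,0.2],[0,0,0,0,0,0,0.2]]]' |head -2
python3 -c "
from h import *
x,y=ch(0,0);go(x,y,.044,CY)"
```

```text
time: 17.95
position: [0.5365, -0.0347, 0.0574]
t 17.95 shift mm [ 1.2 -0.  13.4] turn az -0.1 tilt 0.08 q6 -25.0 toolx yaw 99.2
```

```bash
python3 -m pendant '[[[0.001,0,0.005,0,0,0,0.2],[0,0,0.005,0,0,0,0.2],[0,0,0.0025,0,0,0,0.2],[0,0,0.001,0,0,0,0.2],[0,0,0,0,0,0,0.2]]]' |head -4
```

```text
time: 18.58
position: [0.5353, -0.0327, 0.0438]
tool_rot: [0.647, 0.762, -0.0, -0.0]
ft_force: [-0.3, 0.8, -0.4]
```

```bash
python3 -m pendant '[[[0,0,0.0006,0,0,0,0.2],[0,0,0,0,0,0,0.55],[0,0,0,0,0,0,0.55],[0,0,0,0,0,0,0.55],[0,0,-0.02,0,0,0,0.6]]]'
python3 -m pendant '[[[0,0,-0.05,0,0,0,0.8],[-0.05,0,-0.03,0,0,0,0.8],[-0.03,-0.02,0,0,0,0,0.8],[0,0,0,0,0,0,0.8],[0,0,0,0,0,0,0.8]]]'|head -2
python3 -c "
from h import *
im=snap('w6')[0:320,180:560]
cv2.imwrite('pics/c6.png',cv2.resize(im,None,fx=1.85,fy=1.85,interpolation=cv2.INTER_CUBIC))"
```

```text
time: 19.2
position: [0.5344, -0.0325, 0.0619]
tool_rot: [0.648, 0.762, -0.001, -0.001]
ft_force: [1.0, 0.7, -0.1]
grip_width: 0.0503
grip_force: 0.0
time: 19.82
position: [0.5283, -0.1144, 0.1426]
```

View pics/c6.png

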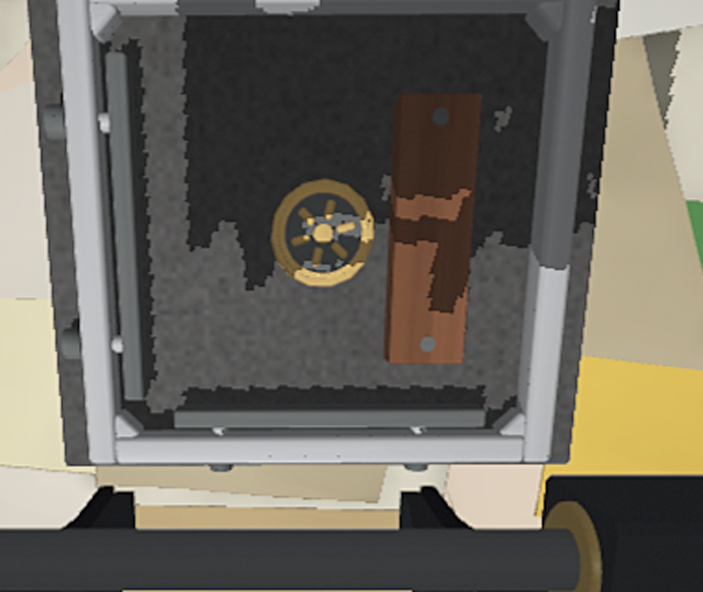

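c6: round die stands upright at (323,233), bar still square behind at (400..482, 94..362).

```bash
python3 -c "
from h import *
f=lambda L:np.array(L)/1.85+[180,0]
t=np.radians(-CY);M=np.array([[np.cos(t),-np.sin(t)],[np.sin(t),np.cos(t)]])
r=wp('w6',f([(323,233),(272,233),(373,233),(323,180),(323,287)]),.046)[:,:2];print(((r-CH)@M.T*1e3).round(1))
F=rect(wp('w6',f([(400,94),(482,94),(463,362),(391,362)]),.031));print(F,M@(F[0]-CH))
C=rect(wp('w6',f([(97,13),(555,13),(525,434),(116,434)]),.031));print(C)
go(.3813,.3124,.14,13);go(.6161,.30,.14,13)"
```

```text
[[ -0.8   0.1]
 [-19.4   0.1]
 [ 17.4   0.1]
 [ -1.2  18.2]
 [ -0.4 -19.2]]
(array([ 0.5789, -0.0261]), (0.0297, 9.3), (0.0992, -80.3)) [0.04323592 0.00041841]
(array([ 0.537 , -0.0348]), (0.1674, 9.3), (0.1558, -80.3))
t 19.88 shift mm [444.6 -76.1   3. ] turn az -3.7 tilt 0.07 q6 -33.0 toolx yaw 99.3
t 19.88 shift mm [394.4 153.6   2.7] turn az -3.7 tilt 0.07 q6 -33.0 toolx yaw 99.3
```

Round at (-0.8, 0.1) mm in the chase frame, bar at (43.2, 0.4): good. Now a view over the left-hand objects.

```bash
python3 -m pendant '[[[0.06,0.004,0,0,0,0,0.8],[0.06,0.004,0,0,0,0,0.8],[0.06,0.004,0,0,0,0,0.8],[0.06,0.004,0,0,0,0,0.8],[0.06,0.004,0,0,0,0,0.8]]]'|head -2
python3 -m pendant '[[[0.055,0.004,0,0,0,0,0.8],[0,0,0,0,0,0,0.8],[0,0,0,0,0,0,0.8],[0,0,0,0,0,0,0.8],[0,0,0,0,0,0,0.8]]]'|head -2
python3 -c "
from h import *
im=snap('w7')
cv2.imwrite('pics/c7.png',cv2.resize(im[20:290,120:600],None,fx=1.65,fy=1.65,interpolation=cv2.INTER_CUBIC))"
```

```text
time: 20.5
position: [0.4989, 0.1875, 0.1425]
time: 21.12
position: [0.4952, 0.2381, 0.1429]
```

View pics/c7.png

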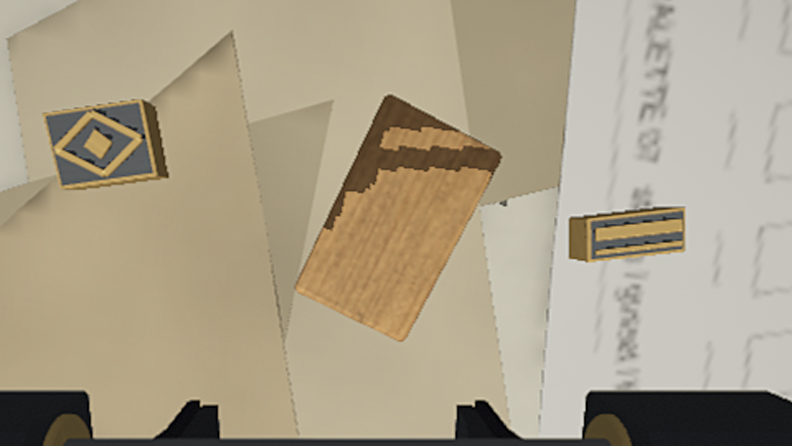

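c7: lozenge top corners (44,114),(142,100),(159,177),(63,189); rule top (590,218),(684,207),(686,248),(588,260); planer (389,95),(500,153),(402,341),(296,289).

```bash
python3 -c "
from h import *
f=lambda L:np.array(L)/1.65+[120,20]
L=rect(wp('w7',f([(44,114),(142,100),(159,177),(63,189)]),.03));print(L)
print(rect(wp('w7',f([(590,218),(684,207),(686,248),(588,260)]),.03)))
print(rect(wp('w7',f([(389,95),(500,153),(402,341),(296,289)]),.02)))
go(*L[0],.08,17.2)"
```

```text
(array([0.3803, 0.3121]), (0.0426, 16.3), (0.0314, -72.1))
(array([0.6183, 0.3131]), (0.0425, 16.0), (0.0183, -73.7))
(array([0.5122, 0.3   ]), (0.0563, -16.8), (0.0955, -106.8))
t 21.18 shift mm [  91.3 -101.7   63. ] turn az -8.0 tilt 0.01 q6 5.0 toolx yaw 99.2
```

```bash
python3 -m pendant '[[[0.03,-0.034,0.01,0,0,0,0.8],[0.03,-0.034,0.02,0,0,0,0.8],[0.031,-0.034,0.03,0,0,0,0.8],[0,0,0,0,0,-7.8,0.8],[0,0,0,0,0,0,0.7]]]'|head -2
python3 -c "
from h import *
go(.3803,.3121,.0285,17)"
```

```text
time: 21.8
position: [0.3797, 0.3125, 0.0828]
t 21.8 shift mm [-0.5  0.5 54.3] turn az -0.0 tilt 0.01 q6 9.0 toolx yaw 107.0
```

```bash
python3 -m pendant '[[[0,0,0.025,0,0,0,0.7],[0,0,0.022,0,0,0,0.65],[0,0,0.0075,0,0,0,0.4],[0,0,0,0,0,0,0.3],[0,0,0,0,0,0,0.3]]]' 40|head -2
python3 -m pendant '[[[0,0,0,0,0,0,0.3],[0,0,0,0,0,0,0.3],[0,0,-0.01,0,0,0,0.3],[0,0,-0.04,0,0,0,0.3],[0,0,-0.05,0,0,0,0.3]]]'
python3 -c "
from h import *
x,y=ch(-.0008,-.041);go(x,y,.12,CY)"
```

```text
time: 22.42
position: [0.38, 0.3126, 0.0289]
time: 23.05
position: [0.3788, 0.3122, 0.1293]
tool_rot: [0.594, 0.804, -0.001, -0.001]
ft_force: [1.0, 0.4, -3.6]
grip_width: 0.0432
grip_force: 40.0
t 23.05 shift mm [-417.2   42.7    9.3] turn az 7.8 tilt 0.15 q6 9.0 toolx yaw 107.1
```

```bash
python3 -m pendant '[[[-0.052,0.005,0,0,0,0,0.3],[-0.052,0.005,0,0,0,0,0.3],[-0.052,0.005,0,0,0,0,0.3],[-0.052,0.006,0,0,0,0,0.3],[-0.052,0.006,0,0,0,0,0.3]]]'|head -2
python3 -m pendant '[[[-0.052,0.005,0,0,0,0,0.3],[-0.052,0.005,0,0,0,0,0.3],[-0.052,0.005,0.01,0,0,0,0.3],[0,0,0.02,0,0,7.8,0.3],[0,0,0.02,0,0,0,0.3]]]'|head -2
python3 -m pendant '[[[0,0,0,0,0,0,0.3],[0,0,0,0,0,0,0.3],[0,0,0,0,0,0,0.3],[0,0,0,0,0,0,0.3],[0,0,0,0,0,0,0.3]]]'|head -2
python3 -c "
from h import *
x,y=ch(-.0008,-.041);go(x,y,.045,CY)"
```

```text
time: 23.68
position: [0.4822, 0.0705, 0.1292]
time: 24.3
position: [0.5421, -0.0736, 0.0786]
time: 24.92
position: [0.5422, -0.0726, 0.0789]
t 24.93 shift mm [-1.4 -0.4 33.9] turn az 0.0 tilt 0.04 q6 -29.0 toolx yaw 99.3
```

```bash
python3 -m pendant '[[[-0.0014,-0.0004,0.015,0,0,0,0.3],[0,0,0.01,0,0,0,0.3],[0,0,0.005,0,0,0,0.3],[0,0,0.003,0,0,0,0.3],[0,0,0,0,0,0,0.3]]]'|head -4
python3 -c "
from h import *
x,y=ch(-.0008,-.041);go(x,y,.045,CY)"
```

```text
time: 25.55
position: [0.5418, -0.0741, 0.0452]
tool_rot: [0.647, 0.762, -0.0, -0.0]
ft_force: [0.6, -0.4, -3.0]
t 25.55 shift mm [-0.1  0.3  0.2] turn az -0.0 tilt 0.02 q6 -29.0 toolx yaw 99.3
```

```bash
python3 -m pendant '[[[0,0,0.0008,0,0,0,0.3],[0,0,0,0,0,0,0.6],[0,0,0,0,0,0,0.6],[0,0,-0.02,0,0,0,0.65],[0,0,-0.05,0,0,0,0.65]]]'|tail -3
python3 -c "
from h import *
go(.6183,.3131,.12,16.2)"
```

```text
ft_force: [0.2, 0.3, 0.2]
grip_width: 0.0559
grip_force: 0.0
t 26.18 shift mm [369.2 139.2  -5.9] turn az -6.9 tilt 0.28 q6 -29.0 toolx yaw 99.3
```

```bash
python3 -m pendant '[[[0.0527,0.0199,0,0,0,0,0.65],[0.0527,0.0199,0,0,0,0,0.65],[0.0527,0.0199,0,0,0,0,0.65],[0.0527,0.0199,0,0,0,0,0.65],[0.0527,0.0199,0,0,0,0,0.65]]]'|head -2
python3 -m pendant '[[[0.0527,0.0199,0,0,0,0,0.65],[0.0527,0.0199,0,0,0,-6.9,0.65],[0,0,0.02,0,0,0,0.65],[0,0,0,0,0,0,0.65],[0,0,0,0,0,0,0.65]]]'|head -2
python3 -c "
from h import *
go(.6183,.3131,.0285,16.2)"
```

```text
time: 26.8
position: [0.5979, 0.2039, 0.1152]
time: 27.42
position: [0.6194, 0.3108, 0.0944]
t 27.43 shift mm [ 2.6 -0.3 65.9] turn az -0.1 tilt 0.09 q6 1.0 toolx yaw 106.1
```

```bash
python3 -m pendant '[[[0.0026,-0.0003,0.03,0,0,0,0.65],[0,0,0.028,0,0,0,0.65],[0,0,0.008,0,0,0,0.4],[0,0,0,0,0,0,0.3],[0,0,0,0,0,0,0.3]]]' 40|head -2
python3 -m pendant '[[[0,0,0,0,0,0,0.3],[0,0,0,0,0,0,0.3],[0,0,-0.01,0,0,0,0.3],[0,0,-0.04,0,0,0,0.3],[0,0,-0.05,0,0,0,0.3]]]'
python3 -c "
from h import *
x,y=ch(-.0008,.035);go(x,y,.12,CY)"
```

```text
time: 28.05
position: [0.6195, 0.3147, 0.0298]
time: 28.68
position: [0.6178, 0.3146, 0.1289]
tool_rot: [0.6, 0.8, -0.001, -0.001]
ft_force: [0.5, 0.1, -2.4]
grip_width: 0.0436
grip_force: 40.0
t 28.68 shift mm [-276.7 -172.     9.4] turn az 6.9 tilt 0.16 q6 2.0 toolx yaw 106.2
```

```bash
python3 -m pendant '[[[-0.0461,-0.0287,0,0,0,0,0.3],[-0.0461,-0.0287,0,0,0,0,0.3],[-0.0461,-0.0287,0,0,0,0,0.3],[-0.0461,-0.0287,0,0,0,0,0.3],[-0.0461,-0.0287,0,0,0,0,0.3]]]'|head -2
python3 -m pendant '[[[-0.0461,-0.0287,0.01,0,0,0,0.3],[0,0,0.02,0,0,6.9,0.3],[0,0,0.02,0,0,0,0.3],[0,0,0,0,0,0,0.3],[0,0,0,0,0,0,0.3]]]'|head -2
python3 -c "
from h import *
x,y=ch(-.0008,.0363);go(x,y,.045,CY)"
```

```text
time: 29.3
position: [0.5452, 0.052, 0.1297]
time: 29.92
position: [0.5312, 0.0013, 0.0796]
t 29.93 shift mm [ 1.2 -1.5 34.5] turn az 0.0 tilt 0.09 q6 -21.0 toolx yaw 99.3
```

```bash
python3 -m pendant '[[[0.0012,-0.0015,0.014,0,0,0,0.3],[0,0,0.01,0,0,0,0.3],[0,0,0.005,0,0,0,0.3],[0,0,0.003,0,0,0,0.3],[0,0,0,0,0,0,0.3]]]'|head -4
python3 -c "
from h import *
x,y=ch(-.0008,.0363);go(x,y,.045,CY)"
```

```text
time: 30.55
position: [0.5288, 0.0022, 0.0464]
tool_rot: [0.647, 0.762, -0.0, -0.0]
ft_force: [0.0, 0.1, -1.4]
t 30.55 shift mm [-0.1  0.8  1.4] turn az 0.0 tilt 0.02 q6 -21.0 toolx yaw 99.3
```

```bash
python3 -m pendant '[[[0,0.0006,0.001,0,0,0,0.3],[0,0,0,0,0,0,0.6],[0,0,0,0,0,0,0.6],[0,0,-0.02,0,0,0,0.65],[0,0,-0.05,0,0,0,0.65]]]'|tail -3
python3 -m pendant '[[[-0.06,0,-0.03,0,0,0,0.8],[-0.06,0,0,0,0,0,0.8],[0,0,0,0,0,0,0.8],[0,0,0,0,0,0,0.8],[0,0,0,0,0,0,0.8]]]'|head -2
python3 -c "
from h import *
im=snap('w8')[0:320,180:560]
cv2.imwrite('pics/c8.png',cv2.resize(im,None,fx=1.85,fy=1.85,interpolation=cv2.INTER_CUBIC))"
```

```text
ft_force: [0.6, 0.4, -0.5]
grip_width: 0.0559
grip_force: 0.0
time: 31.8
position: [0.5473, -0.1107, 0.1432]
```

View pics/c8.png

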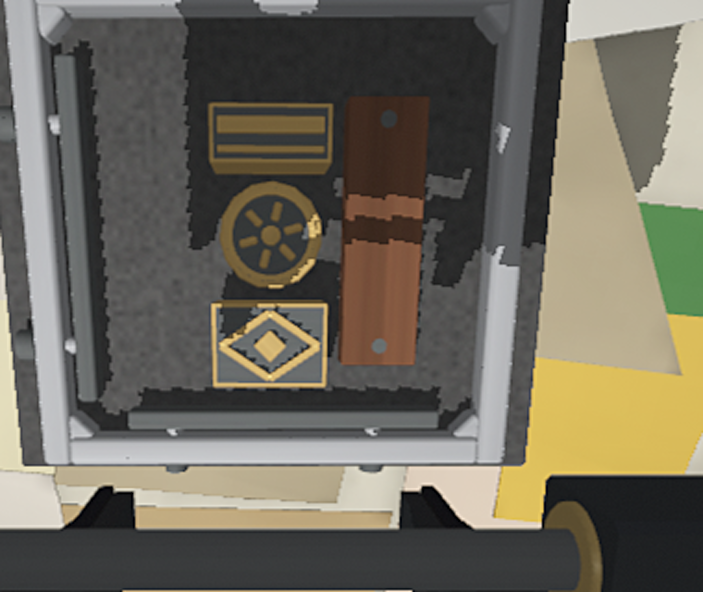

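c8: forme in order: rule top (209,103)-(332,163), round centre (271,234), lozenge (212,303)-(327,386), bar (345..428, 97..364). Measuring the gaps.

```bash
python3 -c "
from h import *
f=lambda L:np.array(L)/1.85+[180,0]
t=np.radians(-CY);M=np.array([[np.cos(t),-np.sin(t)],[np.sin(t),np.cos(t)]])
for n,p,z in (('rule',[(209,103),(332,103),(332,163),(210,163)],.046),('loz',[(212,303),(327,303),(327,386),(213,386)],.046),('furn',[(346,97),(429,97),(415,364),(342,364)],.031),('round',[(220,234),(271,182),(322,234),(271,287)],.046)):
  r=rect(wp('w8',f(p),z));print(n,(M@(r[0]-CH)*1e3).round(1),r[1:])
go(.5118,.300,.13,-17)"
```

```text
rule [-0.8 34.5] ((0.0433, 9.4), (0.0196, -80.0))
loz [ -1.  -40.2] ((0.0436, 9.4), (0.0315, -80.2))
furn [42.9  0.3] ((0.0302, 9.4), (0.0992, -80.2))
round [-0.7  0.1] ((0.0262, 54.1), (0.0263, -35.2))
t 31.85 shift mm [410.9  31.8  13.6] turn az 26.4 tilt 0.09 q6 -32.0 toolx yaw 99.4
```

```bash
python3 -m pendant '[[[0.0587,0.0045,0,0,0,0,1],[0.0587,0.0045,0,0,0,0,1],[0.0587,0.0045,0,0,0,0,1],[0.0587,0.0045,0,0,0,0,1],[0.0587,0.0045,0,0,0,0,1]]]'|head -2
python3 -m pendant '[[[0.0587,0.0045,0,0,0,0,1],[0.0587,0.0045,0,0,0,0,1],[0,0,0.02,0,0,8.8,1],[0,0,0.02,0,0,8.8,1],[0,0,0,0,0,8.8,1]]]'|head -2
python3 -m pendant '[[[0,0,0,0,0,0,1],[0,0,0,0,0,0,1],[0,0,0,0,0,0,1],[0,0,0,0,0,0,1],[0,0,0,0,0,0,1]]]'|tail -2
python3 -c "
from h import *
go(.5118,.300,.014,-17)"
```

```text
time: 32.48
position: [0.5218, 0.184, 0.1435]
time: 33.1
position: [0.5101, 0.2993, 0.1016]
grip_width: 0.0872
grip_force: 0.0
t 33.73 shift mm [ 1.2 -1.6 89.8] turn az -0.1 tilt 0.02 q6 37.0 toolx yaw 72.9
```

```bash
python3 -m pendant '[[[0.0012,-0.0016,0.04,0,0,0,1],[0,0,0.035,0,0,0,1],[0,0,0.0145,0,0,0,0.8],[0,0,0,0,0,0,0.5],[0,0,0,0,0,0,0.5]]]' 30|head -2
python3 -m pendant '[[[0,0,0,0,0,0,0.5],[0,0,0,0,0,0,0.5],[0,0,0,0,0,0,0.5],[0,0,0,0,0,0,0.5],[0,0,-0.02,0,0,0,0.5]]]'
python3 -m pendant '[[[0,0,-0.05,0,0,0,0.5],[0,0,-0.05,0,0,0,0.5],[0,0,0,0,0,0,0.5],[0,0,0,0,0,0,0.5],[0,0,0,0,0,0,0.5]]]' |tail -3
python3 -c "
from h import *
x,y=ch(-.0007,0.0001);go(x,y,.13,CY)"
```

```text
time: 34.35
position: [0.5123, 0.3003, 0.015]
time: 34.98
position: [0.5103, 0.2995, 0.0335]
tool_rot: [0.804, 0.594, -0.002, -0.001]
ft_force: [0.3, -0.7, -0.8]
grip_width: 0.0599
grip_force: 30.0
ft_force: [-0.6, 0.3, -0.4]
grip_width: 0.0595
grip_force: 30.0
t 35.6 shift mm [-310.9  122.1    3. ] turn az -26.4 tilt 0.21 q6 37.0 toolx yaw 72.9
```

```bash
python3 -m pendant '[[[-0.0518,0.0203,0,0,0,0,0.5],[-0.0518,0.0203,0,0,0,0,0.5],[-0.0518,0.0203,0,0,0,0,0.5],[-0.0518,0.0203,0,0,0,0,0.5],[-0.0518,0.0203,0,0,0,0,0.5]]]'|head -2
python3 -m pendant '[[[-0.0518,0.0203,0,0,0,0,0.5],[0,0,0,0,0,-8.8,0.5],[0,0,0.02,0,0,-8.8,0.5],[0,0,0.02,0,0,-8.8,0.5],[0,0,0,0,0,0,0.5]]]'|head -2
python3 -m pendant '[[[0,0,0,0,0,0,0.5],[0,0,0,0,0,0,0.5],[0,0,0,0,0,0,0.5],[0,0,0,0,0,0,0.5],[0,0,0,0,0,0,0.5]]]'|head -2
python3 -c "
from h import *
x,y=ch(-.0007,0.0001);go(x,y,.061,CY)"
```

```text
time: 36.22
position: [0.5316, 0.0211, 0.1326]
time: 36.85
position: [0.5346, -0.0324, 0.0916]
time: 37.48
position: [0.5368, -0.0328, 0.0944]
t 37.48 shift mm [-0.5 -1.3 33.4] turn az -0.0 tilt 0.03 q6 -25.0 toolx yaw 99.3
```

```bash
python3 -m pendant '[[[-0.0005,-0.0013,0.012,0,0,0,0.5],[0,0,0.01,0,0,0,0.5],[0,0,0.006,0,0,0,0.5],[0,0,0.003,0,0,0,0.5],[0,0,0,0,0,0,0.5]]]'|head -4
python3 -m pendant '[[[0,0,0.0015,0,0,0,0.5],[0,0,0,0,0,0,0.5],[0,0,0,0,0,0,0.5],[0,0,0,0,0,0,0.5],[0,0,0,0,0,0,0.5]]]'|head -4
python3 -c "
from h import *
x,y=ch(-.0007,0.0001);go(x,y,.061,CY)"
```

```text
time: 38.1
position: [0.5354, -0.0335, 0.0627]
tool_rot: [0.647, 0.762, -0.0, -0.0]
ft_force: [0.2, -0.0, -1.1]
time: 38.72
position: [0.5355, -0.0335, 0.0617]
tool_rot: [0.647, 0.762, 0.0, 0.0]
ft_force: [-0.3, 0.1, -1.4]
t 38.73 shift mm [-0.   0.1  0.7] turn az 0.0 tilt 0.01 q6 -25.0 toolx yaw 99.3
```

```bash
python3 -m pendant '[[[0,0,0.0007,0,0,0,0.5],[0,0,0,0,0,0,0.5],[0,0,0.0005,0,0,0,0.5],[0,0,0,0,0,0,0.5],[0,0,0,0,0,0,0.5]]]'|head -4
```

```text
time: 39.35
position: [0.5356, -0.0335, 0.0611]
tool_rot: [0.647, 0.762, 0.0, 0.0]
ft_force: [-2.3, -0.5, 6.4]
```

Contact. Open, lift, back off and look.

```bash
python3 -m pendant '[[[0,0,0,0,0,0,0.85],[0,0,0,0,0,0,0.85],[0,0,0,0,0,0,0.85],[0,0,-0.03,0,0,0,0.9],[0,0,-0.05,0,0,0,0.9]]]'|tail -3
python3 -m pendant '[[[-0.06,0,-0.02,0,0,0,0.9],[-0.05,0,0,0,0,0,0.9],[0,0,0,0,0,0,0.9],[0,0,0,0,0,0,0.9],[0,0,0,0,0,0,0.9]]]'|head -2
python3 -c "
from h import *
im=snap('w9')[0:320,180:560]
cv2.imwrite('pics/c9.png',cv2.resize(im,None,fx=1.85,fy=1.85,interpolation=cv2.INTER_CUBIC))
c=camera('side')['img'][130:310,230:420,::-1];cv2.imwrite('pics/s9.png',cv2.resize(c,None,fx=3.3,fy=3.3,interpolation=cv2.INTER_CUBIC))"
```

```text
ft_force: [-0.1, 0.2, 0.5]
grip_width: 0.0778
grip_force: 0.0
time: 40.6
position: [0.5524, -0.1399, 0.1597]
```

View pics/c9.png

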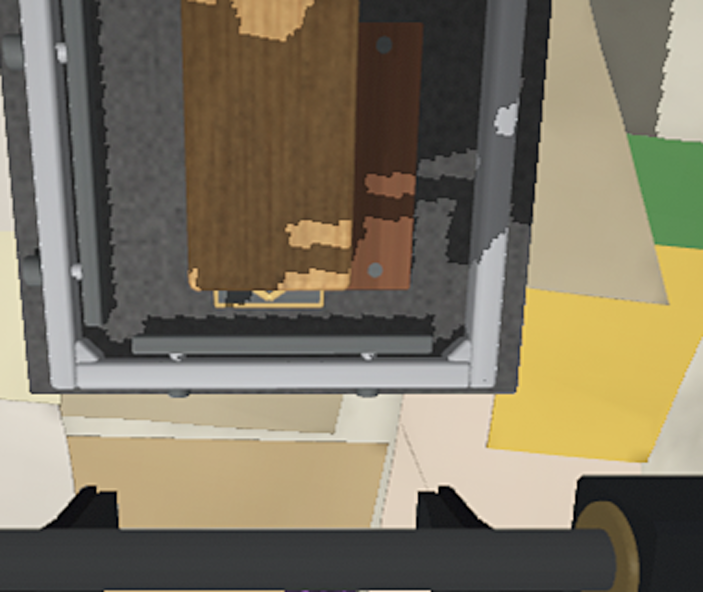

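View pics/s9.png

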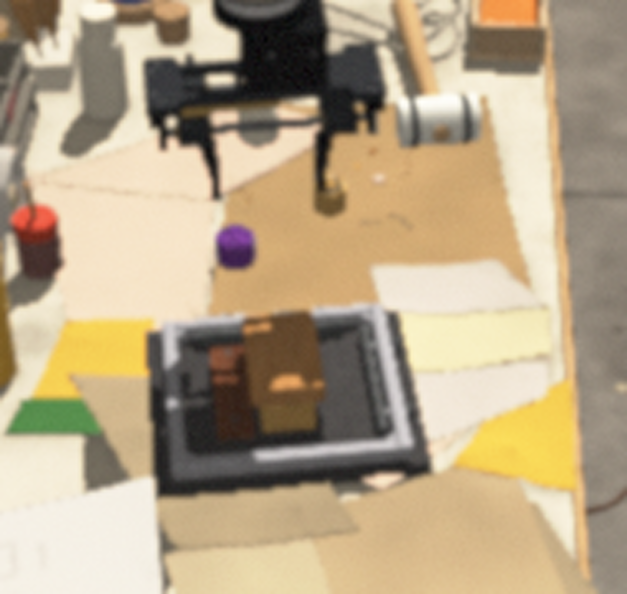

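c9: planer lies flat and square on the row, lower edge (190..352, 290), bar undisturbed; s9 confirms it is flat. Quick check on its end, then hand in.

```bash
python3 -c "
from h import *
f=lambda L:np.array(L)/1.85+[180,0]
t=np.radians(-CY);M=np.array([[np.cos(t),-np.sin(t)],[np.sin(t),np.cos(t)]])
print(((wp('w9',f([(189,290),(353,290),(182,60),(359,60)]),.066)[:,:2]-CH)@M.T*1e3).round(1))
print(((wp('w9',f([(214,307),(324,306)]),.046)[:,:2]-CH)@M.T*1e3).round(1))"
```

```text
[[-30.5 -49.3]
 [ 29.8 -49.1]
 [-30.9  27.2]
 [ 29.3  27.3]]
[[-23.  -56.5]
 [ 21.  -56. ]]
```

```bash
python3 -c "
from rig import *
print(hand_in())"
```

```text
the job is handed in; nothing more can be done
None
```

The forme is made up and handed in at about 41 s of the 115 s allowed: the three dies and the bar measured within about 1 mm of their intended places, with the planer flat, square and centred on the dies, and the hex die, jar and spool were never touched.

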